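# Take the icon panel from behind the paint bottles

### The job

The little gilded panel has to go on the packing card, but the paint bottles stand in front of it: first stand all three bottles upright in the grey tray, leaving the panel where it is, then lay the panel face up, centred on the white foam bed of the packing card with its long side along the card's long side. Only then put every bottle back upright, centred on the pad of its own colour; set things down without dropping them, do not tip the bottles, and leave the brush pot alone.

Things in the scene. Friction and masses are not known exactly. Their poses are not given: they have to be found in the camera images.
- bottle_red: Upright white paint bottle with a red screw cap and a red band round it, about 200 g, 122 mm tall: round body 48 mm across up to 88 mm, above it the cap, 38 mm across and 34 mm high (the place to grip). Origin: centre of its underside; z up. At the start it stands on the red pad. The three bottles stand in a row, 72 mm apart, between the robot and the panel.
- bottle_blue: Upright white paint bottle with a blue screw cap and a blue band round it, about 200 g, 122 mm tall: round body 48 mm across up to 88 mm, above it the cap, 38 mm across and 34 mm high (the place to grip). Origin: centre of its underside; z up. At the start it stands on the blue pad. The three bottles stand in a row, 72 mm apart, between the robot and the panel.
- bottle_green: Upright white paint bottle with a green screw cap and a green band round it, about 200 g, 122 mm tall: round body 48 mm across up to 88 mm, above it the cap, 38 mm across and 34 mm high (the place to grip). Origin: centre of its underside; z up. At the start it stands on the green pad. The three bottles stand in a row, 72 mm apart, between the robot and the panel.
- pad_red: Fixed round red pad, 66 mm across, 4 mm thick, on an 18 mm high wooden board: the place of the bottle with the red cap. Origin: centre of its underside, on the board; z up. The order of the colours in the row varies.
- pad_blue: Fixed round blue pad, 66 mm across, 4 mm thick, on an 18 mm high wooden board: the place of the bottle with the blue cap. Origin: centre of its underside, on the board; z up. The order of the colours in the row varies.
- pad_green: Fixed round green pad, 66 mm across, 4 mm thick, on an 18 mm high wooden board: the place of the bottle with the green cap. Origin: centre of its underside, on the board; z up. The order of the colours in the row varies.
- panel: Small icon panel: dark wood, 95 (x) x 60 (y) x 20 (z) mm, about 120 g, gilded upper face with a blue arch and a star. It lies face up on the same 18 mm board, close behind the row of bottles (far from the robot), its centre 75 mm behind the row's line, its long side roughly along the row. Origin: centre of its underside; x along its long side, z up. Grip it across its 60 mm width.
- tray: Fixed shallow grey plastic tray, the side area for the bottles, left or right of the wooden board: 270 (x) x 130 (y) mm outside, 22 mm high, walls and floor 5 mm thick. Origin: centre of its underside; its x axis runs along its long side, z up. Room for three bottles in one row along x.
- card: Fixed packing card on the other side of the board from the tray: brown cardboard 170 (x) x 125 (y) mm, 4 mm thick, with a white foam bed 120 (x) x 85 (y) mm in its middle whose top is 6 mm above the table. Origin: centre of its underside; its x axis runs along its long side, z up.
- brushpot: Bystander: blue ceramic pot with brushes, 72 mm across, pot 90 mm and brushes about 165 mm high, standing loose beyond the wooden board. Origin: centre of its underside. To be left alone.

How it is judged:
By the outcome, as a careful person would: the job done as asked, in the order asked, and still so for the second after the job is handed in, with the robot touching nothing.
It also fails if it takes over 136 s, if anything falls off the work surface, if the arm or the gripper's body presses on something with over 40 N, if the wrist force passes 120 N, or if a joint passes its speed limit or range.

### The arm

A 7-joint arm with a two-finger parallel gripper is mounted at the origin on the work surface. World frame = base frame: x ahead of the robot, y to its left, z up, the work surface at z = 0. Lengths are in m, angles in rad, forces in N, time in s.
With the tool pointing down it reaches from about 0.425 to 0.925 m from the base axis. Payload 6.8 kg.
Tool frame: the origin (TCP) lies midway between the tips of the shut fingers; the grasp point (between the pads) lies 19 mm behind it; z points along the fingers, y is the line along which they close (so a half turn about z gives the same grasp; the last joint's range is limited). The gripper opens to 85 mm and grips with 20 to 120 N. Pads are 22 mm wide; open, the fingers measure 114 mm over their backs; the gripper's body (76 mm by 85 mm) begins 54 mm behind the grasp point. The pads swing forward as they close: fully open they stand 13 mm farther back than shut.
Start: joints at [-1.44, 0.477, 0.022, 1.555, -0.011, 1.109, -0.083], TCP at [0.16, 0.656, 0.231] pointing down, gripper open.
Joint ranges: [-2.96, 2.96], [-0.34, 2.1], [-1.41, 1.46], [0.24, 2.44], [-1.37, 4.51], [0.17, 1.92], [-2.96, 2.96]. Speed limits (rad/s): [2.39, 2.39, 3.14, 3.14, 3.14, 3.14, 3.14].

### API

Orientations are given as a unit quaternion [w, x, y, z].
In Python, from station import bot, imaging gives the robot as it stands.
- The arm moves only by the tool move_arm, never from a script. Its argument "commands" is a list that holds one entry, the list of rows, each a list of 7 numbers: the shift along the tool's x, y, z in m, then the turn, a rotation vector about the tool's x, y, z in degrees, then the finger opening in m, from 0 to 0.0854. In form: [[[x, y, z, rx, ry, rz, grip], ...]]. A call has 1 to 20 rows; each row shifts and turns the commanded pose from where the row before left it, along the tool's axes as they then stand; what a row does not reach is not made up. A row lasts 1/8 s, in which the tool goes at most 62.5 mm and 10.7 degrees, less where a joint would pass 70% of its speed; a pose out of reach is approached as far as the arm can. A call is refused whole if a number of a shift passes 0.0625 or a number of a turn 10.7, either way. A call with a gripper value outside its range is refused whole. The fingers move at their own pace and stop on an object; "squeeze" is the grip in N (left out, the last holds). Time passes only in rows, so rows that do not move let the fingers close. It gives the time, the measured TCP pose, the force, the opening and the grip force at its end, in the units of the state.
- bot.get_obs(): the state, without advancing time (a new reading comes with each control period).
- imaging.read_camera(name): name is "scene" or "top" or "wrist"; returns the picture (400x640x3 uint8, red, green, blue); there is no depth.
- imaging.calibration(name): a dict with "intrinsics" (3x3 intrinsics, pixels), "extrinsics" (4x4, takes a point from camera to world coordinates); the wrist camera has in their place "mount" (4x4, takes a point from camera to tool coordinates, whose origin is the TCP and whose axes are the flange's). Camera axes: x right, y down, z forward; pixel columns grow to the right and rows downward; lengths in m; the calibration is good to about 2 mm. A picture is of the moment at which its call begins: read the wrist's pose just before it. calibration takes no time and is no camera call.
- bot.hand_in(): hands the job in; it is judged then, once.
The state is a dict: "t": time; "q": joint angles; "joint_vel": joint speeds; "joint_torque": joint torques, N m; "eef_pos": TCP position; "tool_rot": TCP orientation; "contact_force": force on the tool from outside, world axes, zero at the start; "torque": the same for the moment, N m; "gripper_width": opening from 0.0 (shut) to 1.0 (fully open); "grasp_force": force on a finger pad.
Only numpy, scipy, OpenCV 4.12 (cv2) and the standard library are available. Lean on these libraries where they do the work, as an engineer would, in place of code of your own. Each camera call takes 0.05 s, during which the arm holds its last target. There are 200 camera calls.

## Working session

There is one attempt and no reset: what is moved stays moved. The work goes in short steps, Python scripts to look and compute and a tool call to move; the robot and the scene stay as the last step left them, time stands still between calls to the robot, and variables do not carry over. Pictures are saved under pics/ and viewed, at most 14 in all, crops included, and the job is handed in when it is done.

Besides the shell and the picture viewer there is one more tool, called after "Request:" by a JSON object that holds its "api" and its "payload". move_arm: Moves the arm, as the interface text tells. Its arguments: {"type":"object","properties":{"commands":{"type":"array","items":{"type":"array","items":{"type":"array","items":{"type":"number"}}}},"squeeze":{"type":"number"}},"required":["commands"]}

```bash
ls; mkdir -p pics; python3 - <<'E'
from station import bot, imaging
import cv2
for n in ("top","scene"):
    cv2.imwrite(f"pics/{n}0.png", imaging.read_camera(n)[:,:,::-1])
    c=imaging.calibration(n); print(n,c["intrinsics"],c["extrinsics"])
print(imaging.calibration("wrist")); print(bot.get_obs())
E
```

```text
pics
top [[378.7587111    0.         317.28165632]
 [  0.         378.7587111  199.81023335]
 [  0.           0.           1.        ]] [[-0.11024809 -0.96583651  0.23453188  0.44877484]
 [-0.99389573  0.10810199 -0.02202792  0.01552486]
 [-0.004078   -0.23552877 -0.97185882  0.83398146]
 [ 0.          0.          0.          1.        ]]
scene [[439.30872055   0.         316.74150759]
 [  0.         439.30872055 202.05196913]
 [  0.           0.           1.        ]] [[-0.38041706  0.53034702 -0.75763771  1.35977812]
 [ 0.92481299  0.21987939 -0.3104416   0.29813039]
 [ 0.00194714 -0.81877048 -0.57411768  0.63280845]
 [ 0.          0.          0.          1.        ]]
{'intrinsics': array([[359.38193662,   0.        , 317.93379438],
       [  0.        , 359.38193662, 204.50459686],
       [  0.        ,   0.        ,   1.        ]]), 'mount': array([[ 9.00638410e-04, -9.48748188e-01, -3.16031745e-01,
         8.01950809e-02],
       [ 9.99999441e-01,  6.79355768e-04,  8.10362742e-04,
         3.10068513e-04],
       [-5.54132194e-04, -3.16032299e-01,  9.48748270e-01,
        -1.42356996e-01],
       [ 0.00000000e+00,  0.00000000e+00,  0.00000000e+00,
         1.00000000e+00]])}
{'t': 0.1, 'q': array([-1.44016391,  0.47772644,  0.02232657,  1.55634673, -0.01149977,
        1.1092969 , -0.08308838]), 'joint_vel': array([-6.64090533e-05, -9.87453945e-04,  7.15627713e-04, -2.48805431e-03,
       -4.30653379e-04,  3.09970140e-04, -6.17268861e-04]), 'joint_torque': array([ 4.12215624e-03, -5.97758889e+01,  1.61352552e+00, -2.81956905e+01,
        1.28442844e-02,  4.98363035e-03,  1.77534542e-06]), 'eef_pos': array([0.15949314, 0.65533879, 0.23041906]), 'tool_rot': array([-4.18873196e-05,  1.19060023e-01,  9.92886716e-01, -8.23695170e-04]), 'contact_force': array([1.23421343, 0.42286334, 0.22296664]), 'torque': array([-0.02772375, -0.00067941, -0.01754902]), 'grasp_force': 0.0, 'gripper_width': 1.0003876937990606}
```

View pics/top0.png

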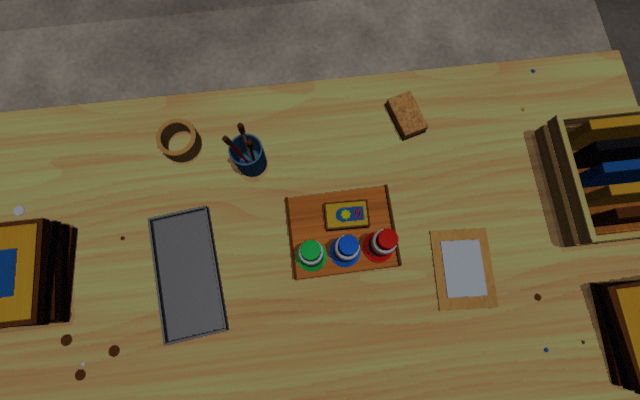

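View pics/scene0.png

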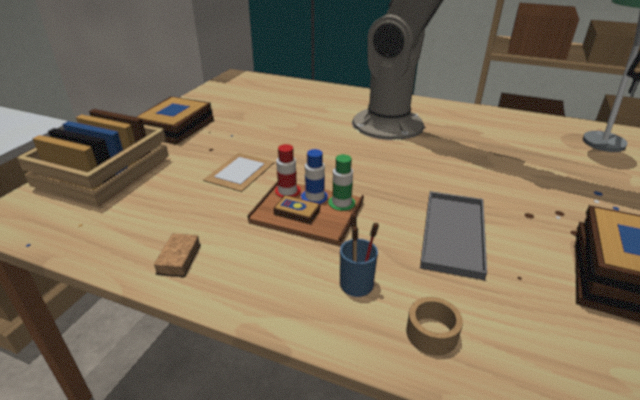

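Top view: green cap (311,252), blue (347,247), red (384,242), panel (346,215), tray left about (188,274), card right (464,268). Enlarging the middle.

```bash
python3 - <<'E'
import cv2
i=cv2.imread("pics/top0.png")
cv2.imwrite("pics/c1.png",cv2.resize(i[180:290,280:400],None,fx=5,fy=5,interpolation=cv2.INTER_CUBIC))
a=cv2.resize(i[200:350,140:235],None,fx=4,fy=4,interpolation=cv2.INTER_CUBIC)
b=cv2.resize(i[200:350,425:520],None,fx=4,fy=4,interpolation=cv2.INTER_CUBIC)
cv2.imwrite("pics/c2.png",cv2.hconcat([a,b]))
E
```

```text
(no output)
```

View pics/c1.png

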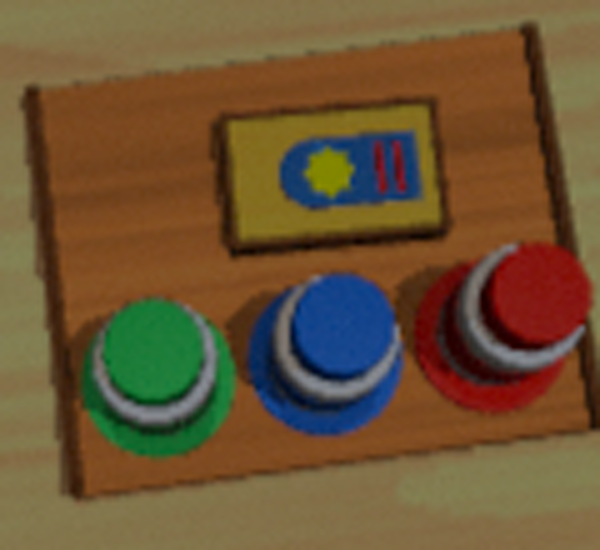

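View pics/c2.png

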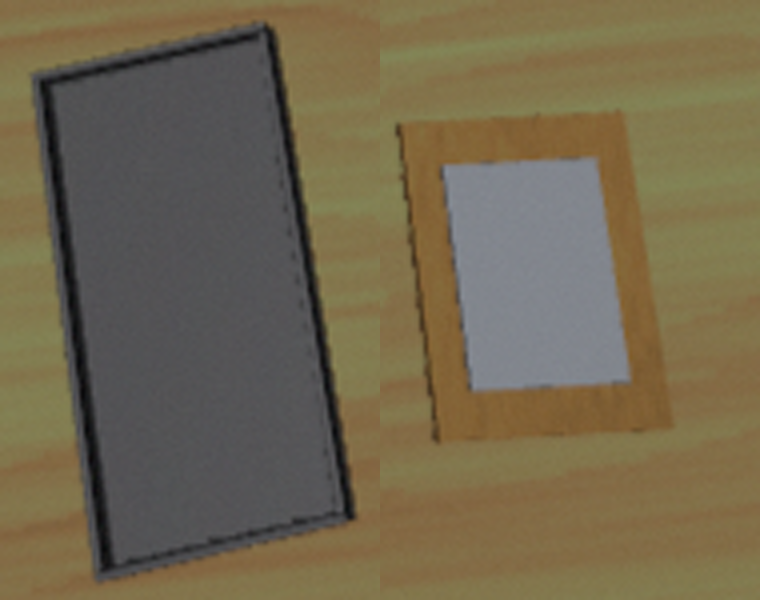

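The crops show the cap tops, pads, the panel's gold corners, tray rim corners and foam corners clearly; converting them.

```bash
cat > h.py <<'E'
import numpy as np
from station import bot, imaging
from scipy.spatial.transform import Rotation as R
def hit(K,T,uv,z):
    uv=np.atleast_2d(np.asarray(uv,float))
    d=np.c_[(uv-K[:2,2])/[K[0,0],K[1,1]],np.ones(len(uv))]@T[:3,:3].T
    return T[:3,3]+d*((z-T[2,3])/d[:,2])[:,None]
def tool():
    o=bot.get_obs(); w,x,y,z=o["tool_rot"]; T=np.eye(4)
    T[:3,:3]=R.from_quat([x,y,z,w]).as_matrix(); T[:3,3]=o["eef_pos"]; return T
def quad(P):  # centre, long-axis angle deg, sides
    import cv2
    c=P[:,:2].mean(0); e=np.roll(P,-1,0)-P; l=np.linalg.norm(e[:,:2],axis=1)
    k=0 if l[0]>l[1] else 1; d=e[k]-e[k+2]
    return c.round(4),np.degrees(np.arctan2(d[1],d[0])).round(1),l.round(4)
E
python3 - <<'E'
from h import *
c=imaging.calibration("top");K,T=c["intrinsics"],c["extrinsics"]
f=lambda p,x0,y0,s:(np.array(p)+.5)/s-.5+[x0,y0]
p=lambda q,z:hit(K,T,q,z).round(4)
print("caps gbr",p(f([(154,350),(343,326),(538,294)],280,180,5),.144))
print("pads gbr",p(f([(159,381),(325,358),(492,334)],280,180,5),.022))
print("panel",quad(p(f([(225,119),(435,101),(443,230),(232,243)],280,180,5),.038)))
print("tray",quad(p(f([(33,76),(268,22),(354,517),(98,578)],140,200,4),.022)))
print("foam",quad(p(f([(63,165),(217,157),(250,382),(90,390)],425,200,4),.006)))
t=tool();print(t.round(3))
E
```

```text
caps gbr [[ 0.5242  0.0226  0.144 ]
 [ 0.5252 -0.0468  0.144 ]
 [ 0.5289 -0.1191  0.144 ]]
pads gbr [[ 0.5242  0.0231  0.022 ]
 [ 0.526  -0.0484  0.022 ]
 [ 0.5283 -0.1207  0.022 ]]
panel (array([ 0.6025, -0.0609]), np.float64(-92.1), array([0.0911, 0.0565, 0.0899, 0.0542]))
tray (array([0.5201, 0.2889]), np.float64(-173.1), array([0.1299, 0.2661, 0.1313, 0.2651]))
foam (array([ 0.4646, -0.2991]), np.float64(176.2), array([0.0846, 0.1196, 0.085 , 0.1194]))
[[-0.972  0.236 -0.     0.159]
 [ 0.236  0.972 -0.002  0.655]
 [-0.    -0.002 -1.     0.23 ]
 [ 0.     0.     0.     1.   ]]
```

Request:
{"api": "move_arm", "payload": {"commands": [[[0,0,0,0,0,-6.8,0.056],[0,0,0,0,0,-6.8,0.056],[-0.013,-0.0226,0,0,0,0,0.056],[-0.026,-0.0452,0,0,0,0,0.056],[-0.026,-0.0452,0,0,0,0,0.056],[-0.026,-0.0452,0,0,0,0,0.056],[-0.026,-0.0452,0,0,0,0,0.056],[-0.026,-0.0452,0,0,0,0,0.056],[-0.026,-0.0452,0,0,0,0,0.056],[-0.026,-0.0452,0,0,0,0,0.056],[-0.026,-0.0452,0,0,0,0,0.056],[-0.026,-0.0452,0,0,0,0,0.056],[-0.026,-0.0452,0,0,0,0,0.056],[-0.026,-0.0452,0,0,0,0,0.056],[-0.026,-0.0452,0,0,0,0,0.056],[-0.026,-0.0452,0,0,0,0,0.056],[-0.013,-0.0226,0,0,0,0,0.056],[0,0,0,0,0,0,0.056]]]}}

```text
t: 2.35
eef_pos: [0.5231, 0.0203, 0.231]
tool_rot: [-0.0, 0.003, 1.0, -0.0]
contact_force: [-0.0, 0.5, -0.5]
gripper_width: 0.655
grasp_force: 0.0
```

```bash
python3 - <<'E'
from h import *
import cv2
t=tool();o=bot.get_obs();print(t.round(4),o["q"].round(2),o["t"],o["gripper_width"])
cv2.imwrite("pics/w1.png",imaging.read_camera("wrist")[:,:,::-1])
E
```

```text
[[-1.000e+00  5.600e-03 -4.000e-04  5.231e-01]
 [ 5.600e-03  1.000e+00 -1.000e-03  2.030e-02]
 [ 3.000e-04 -1.000e-03 -1.000e+00  2.310e-01]
 [ 0.000e+00  0.000e+00  0.000e+00  1.000e+00]] [-0.48  0.23  0.38  1.94 -0.1   0.99  1.51] 2.35 0.6549826931820295
```

View pics/w1.png

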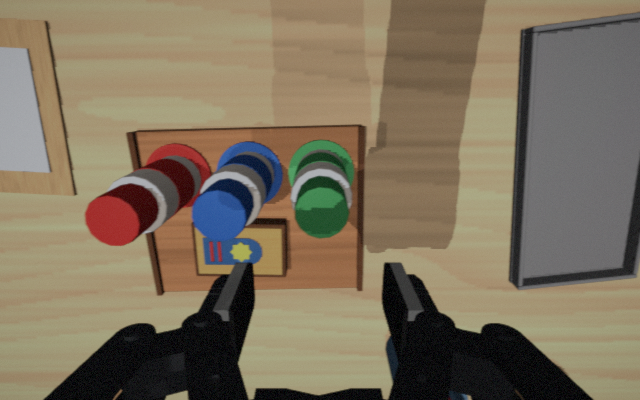

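Wrist view: green cap top centre (322,211), blue (220,212), red (116,217), panel centre about (240,250).

```bash
python3 - <<'E'
from h import *
c=imaging.calibration("wrist");K,T=c["intrinsics"],tool()@c["mount"]
print(hit(K,T,[(322,211),(220,212),(116,217)],.144).round(4))
print(hit(K,T,[(322,169),(251,171),(179,174)],.022).round(4))
print(quad(hit(K,T,[(194,226),(285,222),(286,275),(197,276)],.038)))
E
```

```text
[[ 0.5233  0.0251  0.144 ]
 [ 0.5239 -0.044   0.144 ]
 [ 0.5273 -0.115   0.144 ]]
[[ 0.5219  0.0264  0.022 ]
 [ 0.5238 -0.0445  0.022 ]
 [ 0.5267 -0.1168  0.022 ]]
(array([ 0.6034, -0.0574]), np.float64(91.6), array([0.0915, 0.0597, 0.0937, 0.0567]))
```

Request:
{"api": "move_arm", "payload": {"commands": [[[0,0.004,0.02,0,0,0,0.056],[0,0,0.03,0,0,0,0.056],[0,0,0.03,0,0,0,0.056],[0,0,0.022,0,0,0,0.056],[0,0,0.014,0,0,0,0.056],[0,0,0,0,0,0,0.056],[0,0,0,0,0,0,0.042],[0,0,0,0,0,0,0.03],[0,0,0,0,0,0,0.03],[0,0,0,0,0,0,0.03],[0,0,0,0,0,0,0.03]]], "squeeze": 40}}

```text
t: 3.78
eef_pos: [0.5236, 0.0265, 0.1162]
tool_rot: [0.001, 0.001, 1.0, 0.0]
contact_force: [-0.9, -0.2, 5.9]
gripper_width: 0.435
grasp_force: 40.1
```

Request:
{"api": "move_arm", "payload": {"commands": [[[0,0,-0.015,0,0,0,0.03],[0,0,-0.03,0,0,0,0.03],[0.004,0.014,-0.015,0,0,0,0.03],[0.01,0.03,0,0,0,0,0.03],[0.012,0.036,0,0,0,0,0.03],[0.012,0.036,0,0,0,0,0.03],[0.012,0.036,0,0,0,0,0.03],[0.012,0.036,0,0,0,0,0.03],[0.011,0.036,0,0,0,0,0.03],[0.007,0.02,0,0,0,0,0.03],[0.003,0.01,0.01,0,0,0,0.03],[0,0,0.03,0,0,0,0.03],[0,0,0.02,0,0,0,0.03],[0,0,0.008,0,0,0,0.03],[0,0,0,0,0,0,0.03],[0,0,0,0,0,0,0.03]]]}}

```text
t: 5.78
eef_pos: [0.4407, 0.2808, 0.108]
tool_rot: [0.0, 0.001, 1.0, 0.0]
contact_force: [0.3, 0.3, -1.7]
gripper_width: 0.435
grasp_force: 40.2
```

Request:
{"api": "move_arm", "payload": {"commands": [[[0,0,0.005,0,0,0,0.03],[0,0,0.0025,0,0,0,0.03],[0,0,0.001,0,0,0,0.03],[0,0,0,0,0,0,0.03],[0,0,0,0,0,0,0.03]]]}}

```text
t: 6.4
eef_pos: [0.4405, 0.2807, 0.0992]
tool_rot: [0.0, 0.001, 1.0, 0.0]
contact_force: [-1.4, -1.9, 4.7]
gripper_width: 0.436
grasp_force: 40.9
```

Request:
{"api": "move_arm", "payload": {"commands": [[[0,0,0,0,0,0,0.045],[0,0,0,0,0,0,0.056],[0,0,0,0,0,0,0.056],[0,0,-0.016,0,0,0,0.056],[0,0,-0.03,0,0,0,0.056],[0,0,-0.02,0,0,0,0.056],[-0.005,-0.02,0,0,0,0,0.056],[-0.011,-0.0427,0,0,0,0,0.056],[-0.011,-0.043,0,0,0,0,0.056],[-0.011,-0.043,0,0,0,0,0.056],[-0.011,-0.043,0,0,0,0,0.056],[-0.011,-0.043,0,0,0,0,0.056],[-0.011,-0.043,0,0,0,0,0.056],[-0.009,-0.033,0,0,0,0,0.056],[-0.004,-0.015,0,0,0,0,0.056],[0,0,0,0,0,0,0.056],[0,0,0,0,0,0,0.056]]]}}

```text
t: 8.52
eef_pos: [0.5235, -0.0434, 0.1648]
tool_rot: [-0.0, -0.0, 1.0, 0.0]
contact_force: [0.3, -0.2, 0.3]
gripper_width: 0.653
grasp_force: 0.0
```

Request:
{"api": "move_arm", "payload": {"commands": [[[-0.001,-0.002,0.018,0,0,0,0.056],[0,0,0.02,0,0,0,0.056],[0,0,0.009,0,0,0,0.056],[0,0,0,0,0,0,0.056],[0,0,0,0,0,0,0.042],[0,0,0,0,0,0,0.03],[0,0,0,0,0,0,0.03],[0,0,0,0,0,0,0.03],[0,0,0,0,0,0,0.03]]]}}

```text
t: 9.65
eef_pos: [0.5254, -0.0472, 0.1186]
tool_rot: [0.001, 0.001, 1.0, 0.0]
contact_force: [-0.8, -1.1, 6.5]
gripper_width: 0.433
grasp_force: 40.4
```

Request:
{"api": "move_arm", "payload": {"commands": [[[0,0,-0.015,0,0,0,0.03],[0,0,-0.03,0,0,0,0.03],[0,0.015,-0.015,0,0,0,0.03],[0,0.03,0,0,0,0,0.03],[0.001,0.043,0,0,0,0,0.03],[0.001,0.043,0,0,0,0,0.03],[0.001,0.043,0,0,0,0,0.03],[0.001,0.043,0,0,0,0,0.03],[0.001,0.043,0,0,0,0,0.03],[0,0.043,0,0,0,0,0.03],[0,0.022,0,0,0,0,0.03],[0,0.012,0.01,0,0,0,0.03],[0,0,0.03,0,0,0,0.03],[0,0,0.02,0,0,0,0.03],[0,0,0.006,0,0,0,0.03],[0,0,0,0,0,0,0.03],[0,0,0,0,0,0,0.03]]]}}

```text
t: 11.78
eef_pos: [0.5208, 0.2897, 0.1127]
tool_rot: [0.001, 0.001, 1.0, 0.0]
contact_force: [-0.5, -0.8, -1.8]
gripper_width: 0.431
grasp_force: 40.7
```

Need 11 mm down to 0.1016.

Request:
{"api": "move_arm", "payload": {"commands": [[[0,0,0.006,0,0,0,0.03],[0,0,0.003,0,0,0,0.03],[0,0,0.0015,0,0,0,0.03],[0,0,0,0,0,0,0.03],[0,0,0,0,0,0,0.03]]]}}

```text
t: 12.4
eef_pos: [0.5203, 0.2898, 0.1017]
tool_rot: [0.0, 0.001, 1.0, 0.0]
contact_force: [-1.4, -1.2, 4.1]
gripper_width: 0.43
grasp_force: 41.2
```

Request:
{"api": "move_arm", "payload": {"commands": [[[0,0,0,0,0,0,0.045],[0,0,0,0,0,0,0.056],[0,0,0,0,0,0,0.056],[0,0,-0.016,0,0,0,0.056],[0,0,-0.03,0,0,0,0.056],[0,0,-0.02,0,0,0,0.056],[0,-0.02,0,0,0,0,0.056],[-0.001,-0.043,0,0,0,0,0.056],[-0.001,-0.043,0,0,0,0,0.056],[-0.001,-0.043,0,0,0,0,0.056],[-0.001,-0.043,0,0,0,0,0.056],[-0.001,-0.043,0,0,0,0,0.056],[-0.001,-0.043,0,0,0,0,0.056],[-0.001,-0.043,0,0,0,0,0.056],[-0.001,-0.043,0,0,0,0,0.056],[0,-0.03,0,0,0,0,0.056],[0,-0.014,0,0,0,0,0.056],[0,0,0,0,0,0,0.056],[0,0,0,0,0,0,0.056]]]}}

```text
t: 14.78
eef_pos: [0.5274, -0.1167, 0.167]
tool_rot: [-0.0, -0.0, 1.0, 0.0]
contact_force: [0.1, 0.3, 0.6]
gripper_width: 0.659
grasp_force: 0.0
```

Request:
{"api": "move_arm", "payload": {"commands": [[[0,-0.001,0.018,0,0,0,0.056],[0,0,0.022,0,0,0,0.056],[0,0,0.01,0,0,0,0.056],[0,0,0,0,0,0,0.056],[0,0,0,0,0,0,0.042],[0,0,0,0,0,0,0.03],[0,0,0,0,0,0,0.03],[0,0,0,0,0,0,0.03],[0,0,0,0,0,0,0.03]]]}}

```text
t: 15.9
eef_pos: [0.5283, -0.1195, 0.1182]
tool_rot: [0.001, 0.001, 1.0, -0.0]
contact_force: [0.3, -0.4, 5.7]
gripper_width: 0.44
grasp_force: 40.4
```

Request:
{"api": "move_arm", "payload": {"commands": [[[0,0,-0.015,0,0,0,0.03],[0,0,-0.03,0,0,0,0.03],[-0.002,0.015,-0.015,0,0,0,0.03],[-0.005,0.03,0,0,0,0,0.03],[-0.007,0.043,0,0,0,0,0.03],[-0.007,0.043,0,0,0,0,0.03],[-0.007,0.043,0,0,0,0,0.03],[-0.007,0.043,0,0,0,0,0.03],[-0.007,0.043,0,0,0,0,0.03],[-0.007,0.043,0,0,0,0,0.03],[-0.007,0.043,0,0,0,0,0.03],[-0.007,0.043,0,0,0,0,0.03],[-0.005,0.02,0,0,0,0,0.03],[-0.003,0.01,0.01,0,0,0,0.03],[0,0,0.03,0,0,0,0.03],[0,0,0.02,0,0,0,0.03],[0,0,0.007,0,0,0,0.03],[0,0,0,0,0,0,0.03],[0,0,0,0,0,0,0.03]]]}}

```text
t: 18.27
eef_pos: [0.5999, 0.2998, 0.1114]
tool_rot: [0.001, 0.001, 1.0, 0.0]
contact_force: [0.8, 0.2, -2.8]
gripper_width: 0.431
grasp_force: 40.6
```

Request:
{"api": "move_arm", "payload": {"commands": [[[0,0,0.006,0,0,0,0.03],[0,0,0.0025,0,0,0,0.03],[0,0,0.0012,0,0,0,0.03],[0,0,0,0,0,0,0.03],[0,0,0,0,0,0,0.03]]]}}

```text
t: 18.9
eef_pos: [0.5996, 0.2997, 0.1013]
tool_rot: [0.0, 0.001, 1.0, 0.0]
contact_force: [-1.1, -1.6, 5.3]
gripper_width: 0.431
grasp_force: 41.2
```

Request:
{"api": "move_arm", "payload": {"commands": [[[0,0,0,0,0,0,0.045],[0,0,0,0,0,0,0.056],[0,0,0,0,0,0,0.056],[0,0,-0.016,0,0,0,0.056],[0,0,-0.032,0,0,0,0.056],[0,0,-0.03,0,0,0,0.085],[0.004,-0.02,0,0,0,0,0.085],[0.0095,-0.043,0,0,0,0,0.085],[0.0095,-0.043,0,0,0,0,0.085],[0.0095,-0.043,0,0,0,0,0.085],[0.0095,-0.043,0,0,0,0,0.085],[0.0095,-0.043,0,0,0,0,0.085],[0.0095,-0.043,0,0,0,0,0.085],[0.0095,-0.043,0,0,0,0,0.085],[0.0045,-0.025,0,0,0,0,0.085],[0.002,-0.013,0,0,0,0,0.085],[0,0,0,0,0,0,0.085],[0,0,0,0,0,0,0.085]]]}}

```text
t: 21.15
eef_pos: [0.5219, -0.0579, 0.1785]
tool_rot: [-0.0, -0.0, 1.0, 0.0]
contact_force: [1.1, 0.7, 0.1]
gripper_width: 0.993
grasp_force: 0.0
```

```bash
python3 - <<'E'
from h import *
import cv2
t=tool();o=bot.get_obs();print(t.round(4),o["q"].round(2),o["t"]);np.save("T2",t)
w=imaging.read_camera("wrist")[:,:,::-1];cv2.imwrite("pics/w2f.png",w)
cv2.imwrite("pics/w2.png",cv2.resize(w[120:320,210:430],None,fx=3,fy=3,interpolation=cv2.INTER_CUBIC))
s=imaging.read_camera("scene")[:,:,::-1];cv2.imwrite("pics/s2.png",s)
E
```

```text
[[-1.000e+00 -2.000e-04 -1.000e-04  5.219e-01]
 [-2.000e-04  1.000e+00  5.000e-04 -5.790e-02]
 [ 1.000e-04  5.000e-04 -1.000e+00  1.785e-01]
 [ 0.000e+00  0.000e+00  0.000e+00  1.000e+00]] [-0.33  0.3   0.39  1.99 -0.15  0.88  1.71] 21.15
```

View pics/w2.png

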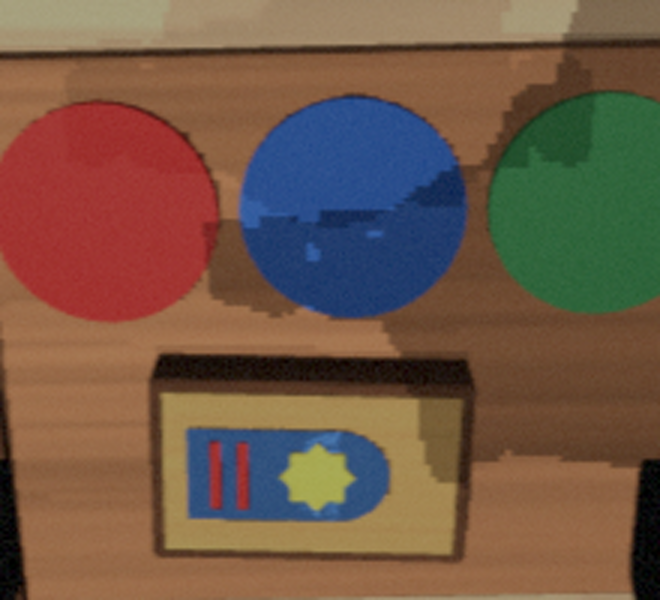

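View pics/s2.png

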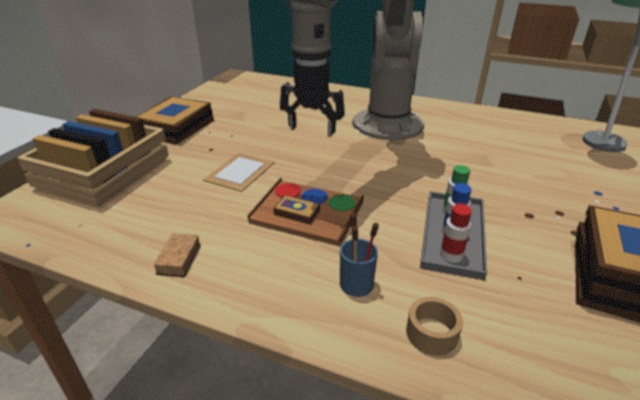

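Scene: all three bottles stand upright in the tray. Crop: pads at (109,211), (353,207), (600,202); panel's top corners (153,380), (473,390), (461,561), (156,553).

```bash
python3 - <<'E'
from h import *
c=imaging.calibration("wrist");K,T=c["intrinsics"],np.load("T2.npy")@c["mount"]
f=lambda p:(np.array(p)+.5)/3-.5+[210,120]
print(hit(K,T,f([(109,211),(353,207),(600,202)]),.022).round(4))
for q in ([(153,380),(473,390),(461,561),(156,553)],[(162,392),(464,400),(454,556),(163,548)]): print(quad(hit(K,T,f(q),.038)))
E
```

```text
[[ 0.5281 -0.1197  0.022 ]
 [ 0.5268 -0.0494  0.022 ]
 [ 0.5253  0.0216  0.022 ]]
(array([ 0.6044, -0.0615]), np.float64(88.2), array([0.0922, 0.0575, 0.0931, 0.0578]))
(array([ 0.6053, -0.0615]), np.float64(88.3), array([0.0874, 0.0525, 0.0886, 0.0523]))
```

Request:
{"api": "move_arm", "payload": {"commands": [[[-0.022,-0.001,0,0,0,0,0.085],[-0.035,-0.001,0,0,0,0,0.085],[-0.025,-0.001,0,0,0,0,0.085],[0,0,0,0,0,10.2,0.085],[0,0,0,0,0,10.2,0.085],[0,0,0,0,0,10.2,0.085],[0,0,0,0,0,10.2,0.085],[0,0,0,0,0,10.2,0.085],[0,0,0,0,0,10.2,0.085],[0,0,0,0,0,10.2,0.085],[0,0,0,0,0,10.2,0.085],[0,0,0,0,0,10.2,0.085],[0,0,0.03,0,0,0,0.085],[0,0,0.03,0,0,0,0.085],[0,0,0.02,0,0,0,0.085],[0,0,0,0,0,0,0.085],[0,0,0,0,0,0,0.085]]]}}

```text
t: 23.38
eef_pos: [0.6043, -0.0624, 0.0995]
tool_rot: [0.001, 0.719, 0.695, 0.0]
contact_force: [-0.9, 0.2, 0.1]
gripper_width: 0.993
grasp_force: 0.0
```

```bash
python3 - <<'E'
from h import *
o=bot.get_obs();t=tool();print(t.round(3),o["q"].round(2),o["t"])
d=t[:3,:3].T@(np.array([.6037,-.061,.015])-t[:3,3]);print(d.round(4))
E
```

```text
[[ 0.033  0.999  0.001  0.604]
 [ 0.999 -0.033 -0.    -0.062]
 [-0.     0.001 -1.     0.099]
 [ 0.     0.     0.     1.   ]] [-0.5   0.62  0.7   1.87 -0.52  0.84  0.43] 23.375
[ 0.0014 -0.0008  0.0845]
```

Well aligned; descend and grip.

Request:
{"api": "move_arm", "payload": {"commands": [[[0.001,0,0.03,0,0,0,0.085],[0,0,0.03,0,0,0,0.085],[0,0,0.016,0,0,0,0.085],[0,0,0.007,0,0,0,0.085],[0,0,0,0,0,0,0.085],[0,0,0,0,0,0,0.07],[0,0,0,0,0,0,0.05],[0,0,0,0,0,0,0.05],[0,0,0,0,0,0,0.05],[0,0,0,0,0,0,0.05]]]}}

```text
t: 24.62
eef_pos: [0.6044, -0.0614, 0.0166]
tool_rot: [0.001, 0.719, 0.695, 0.001]
contact_force: [-0.3, -0.3, 6.3]
gripper_width: 0.69
grasp_force: 44.3
```

Request:
{"api": "move_arm", "payload": {"commands": [[[0,0,-0.015,0,0,0,0.05],[0,0,-0.035,0,0,0,0.05],[0,0,-0.03,0,0,0,0.05],[-0.016,-0.009,0,0,0,0,0.05],[-0.034,-0.018,0,0,0,0,0.05],[-0.042,-0.023,0,0,0,0,0.05],[-0.042,-0.023,0,0,0,0,0.05],[-0.042,-0.023,0,0,0,0,0.05],[-0.038,-0.021,0,0,0,0,0.05],[-0.02,-0.011,0,0,0,0,0.05],[-0.008,-0.004,0,0,0,0,0.05],[0,0,0,0,0,10.2,0.05],[0,0,0,0,0,10.2,0.05],[0,0,0,0,0,10.2,0.05],[0,0,0,0,0,10.2,0.05],[0,0,0,0,0,10.2,0.05],[0,0,0,0,0,10.2,0.05],[0,0,0,0,0,10.2,0.05],[0,0,0,0,0,10.2,0.05],[0,0,0,0,0,10.2,0.05]]]}}

```text
t: 27.12
eef_pos: [0.464, -0.2976, 0.095]
tool_rot: [-0.001, 0.999, -0.034, -0.0]
contact_force: [-0.4, -0.2, -1.4]
gripper_width: 0.69
grasp_force: 43.6
```

```bash
python3 - <<'E'
from h import *
import cv2
w=imaging.read_camera("wrist"); o=bot.get_obs();t=tool();np.save("T3",t);print(t.round(3),o["q"].round(2),o["t"])
d=t[:3,:3].T@(np.array([.4646,-.2991,.0046])-t[:3,3]);print(d.round(4))
cv2.imwrite("pics/w3.png",w[:,:,::-1])
E
```

```text
[[ 0.997 -0.075 -0.001  0.464]
 [-0.075 -0.997  0.001 -0.297]
 [-0.001 -0.001 -1.     0.095]
 [ 0.     0.     0.     1.   ]] [-0.31  0.75  1.1   2.02 -0.86  0.94 -0.39] 27.175
[0.0008 0.0017 0.0901]
```

View pics/w3.png

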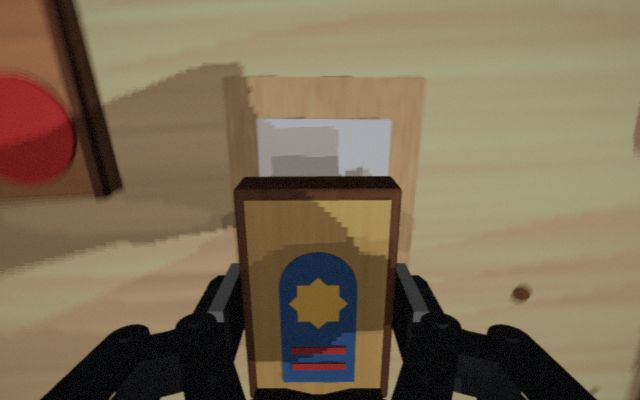

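Foam's far corners at (257,119), (390,119); card corners (223,78), (426,77); held panel's top edge corners (238,199), (400,197). Check the alignment.

```bash
python3 - <<'E'
from h import *
c=imaging.calibration("wrist");t=np.load("T3.npy");K,T=c["intrinsics"],t@c["mount"]
def edge(q,z,h):
    P=hit(K,T,q,z)[:,:2];e=P[1]-P[0];L=np.linalg.norm(e);n=np.array([e[1],-e[0]])/L
    n=n if n[0]<0 else -n
    print(P.mean(0).round(4),"len",L.round(4),"centre",(P.mean(0)+n*h).round(4),"ang",np.degrees(np.arctan2(-n[1],-n[0])).round(1))
edge([(257,119),(390,119)],.006,.06)
edge([(223,78),(426,77)],.004,.085)
edge([(238,199),(400,197)],.1164,.0475)
print(np.degrees(np.arctan2(t[1,0],t[0,0])))
E
```

```text
[ 0.5254 -0.3052] len 0.0835 centre [ 0.4656 -0.3007] ang -4.2
[ 0.5499 -0.3074] len 0.1241 centre [ 0.4651 -0.3016] ang -4.0
[ 0.5082 -0.3009] len 0.0569 centre [ 0.4608 -0.298 ] ang -3.5
-4.285975127448299
```

Request:
{"api": "move_arm", "payload": {"commands": [[[0.002,0.003,0.02,0,0,0,0.05],[0,0,0.03,0,0,0,0.05],[0,0,0.02,0,0,0,0.05],[0,0,0.01,0,0,0,0.05],[0,0,0.004,0,0,0,0.05],[0,0,0,0,0,0,0.05],[0,0,0,0,0,0,0.05]]]}}

```text
t: 28.05
eef_pos: [0.466, -0.3022, 0.0122]
tool_rot: [0.0, 0.999, -0.032, 0.0]
contact_force: [-0.1, -0.2, -1.3]
gripper_width: 0.691
grasp_force: 43.6
```

Request:
{"api": "move_arm", "payload": {"commands": [[[0,-0.0015,0.003,0,0,0,0.05],[0,0,0.0025,0,0,0,0.05],[0,0,0.0015,0,0,0,0.05],[0,0,0,0,0,0,0.05],[0,0,0,0,0,0,0.05]]]}}

```text
t: 28.68
eef_pos: [0.4657, -0.3004, 0.0047]
tool_rot: [-0.0, 0.999, -0.032, 0.0]
contact_force: [0.2, 1.2, 2.7]
gripper_width: 0.691
grasp_force: 44.0
```

Request:
{"api": "move_arm", "payload": {"commands": [[[0,0,0,0,0,0,0.07],[0,0,0,0,0,0,0.085],[0,0,0,0,0,0,0.085],[0,0,-0.015,0,0,0,0.085],[0,0,-0.035,0,0,0,0.085],[0,0,-0.05,0,0,0,0.085],[0,0,-0.05,0,0,-4.3,0.085],[0,0,-0.02,0,0,0,0.06]]]}}

```text
t: 29.68
eef_pos: [0.4662, -0.3015, 0.178]
tool_rot: [0.001, 1.0, 0.005, 0.002]
contact_force: [-0.7, -0.2, -0.5]
gripper_width: 0.815
grasp_force: 0.0
```

Request:
{"api": "move_arm", "payload": {"commands": [[[0.004,-0.02,0,0,0,0,0.056],[0.01,-0.045,0,0,0,0,0.056],[0.01,-0.045,0,0,0,0,0.056],[0.01,-0.045,0,0,0,0,0.056],[0.01,-0.045,0,0,0,0,0.056],[0.01,-0.045,0,0,0,0,0.056],[0.01,-0.045,0,0,0,0,0.056],[0.01,-0.045,0,0,0,0,0.056],[0.01,-0.045,0,0,0,0,0.056],[0.01,-0.045,0,0,0,0,0.056],[0.01,-0.045,0,0,0,0,0.056],[0.01,-0.045,0,0,0,0,0.056],[0.01,-0.045,0,0,0,0,0.056],[0.007,-0.028,0,0,0,0,0.056],[0.003,-0.012,0,0,0,0,0.056],[0,0,0,0,0,0,0.056],[0,0,0,0,0,0,0.056]]]}}

```text
t: 31.8
eef_pos: [0.5931, 0.299, 0.1748]
tool_rot: [0.0, 1.0, 0.004, -0.0]
contact_force: [0.2, 0.2, 0.2]
gripper_width: 0.656
grasp_force: 0.0
```

```bash
python3 - <<'E'
from h import *
import cv2
i=imaging.read_camera("top")[:,:,::-1];cv2.imwrite("pics/top4f.png",i)
cv2.imwrite("pics/c4.png",cv2.resize(i[215:325,425:505],None,fx=5,fy=5,interpolation=cv2.INTER_CUBIC))
o=bot.get_obs();t=tool();print(t.round(3),o["q"].round(2),o["t"])
print((t[:3,:3].T@(np.array([.5996,.2997,.0995])-t[:3,3])).round(4))
E
```

```text
[[ 1.     0.008 -0.     0.593]
 [ 0.008 -1.    -0.     0.299]
 [-0.     0.    -1.     0.175]
 [ 0.     0.     0.     1.   ]] [-1.29  0.9   1.27  1.69 -0.9   1.26 -1.38] 31.85
[ 0.0065 -0.0006  0.0754]
```

View pics/c4.png

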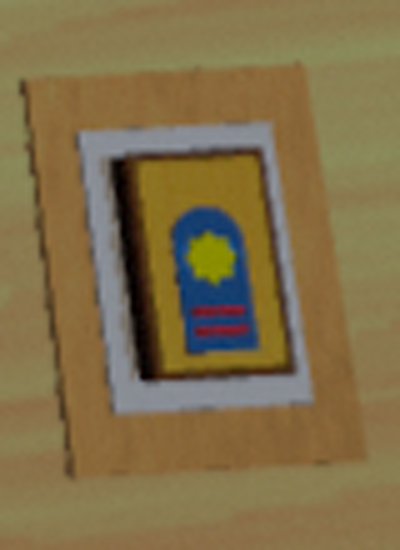

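Panel lies face up inside the foam; gold corners about (133,160), (258,157), (290,372), (162,376), foam corners (80,132), (271,122), (314,402), (117,412).

```bash
python3 - <<'E'
from h import *
c=imaging.calibration("top");K,T=c["intrinsics"],c["extrinsics"]
f=lambda p:(np.array(p)+.5)/5-.5+[425,215]
print(quad(hit(K,T,f([(80,132),(271,122),(314,402),(117,412)]),.006)))
print(quad(hit(K,T,f([(133,160),(258,157),(290,372),(162,376)]),.026)))
E
```

```text
(array([ 0.4645, -0.2998]), np.float64(176.7), array([0.084 , 0.1191, 0.0837, 0.1189]))
(array([ 0.4633, -0.2986]), np.float64(176.6), array([0.0533, 0.0892, 0.0532, 0.0896]))
```

Request:
{"api": "move_arm", "payload": {"commands": [[[0.0065,-0.0006,0.02,0,0,0,0.056],[0,0,0.03,0,0,0,0.056],[0,0,0.016,0,0,0,0.056],[0,0,0.008,0,0,0,0.056],[0,0,0,0,0,0,0.056],[0,0,0,0,0,0,0.056]]]}}

```text
t: 32.6
eef_pos: [0.6003, 0.3016, 0.1015]
tool_rot: [-0.0, 1.0, 0.005, 0.001]
contact_force: [0.7, 0.4, 0.2]
gripper_width: 0.656
grasp_force: 0.0
```

Request:
{"api": "move_arm", "payload": {"commands": [[[-0.0005,0.002,0,0,0,0,0.056],[0,0,0,0,0,0,0.042],[0,0,0,0,0,0,0.03],[0,0,0,0,0,0,0.03],[0,0,0,0,0,0,0.03],[0,0,0,0,0,0,0.03]]]}}

```text
t: 33.35
eef_pos: [0.5996, 0.2993, 0.1012]
tool_rot: [0.0, 1.0, 0.005, 0.0]
contact_force: [-0.9, -1.7, 5.4]
gripper_width: 0.428
grasp_force: 40.0
```

```bash
python3 -c "
from h import *
print(bot.get_obs()['q'].round(2))"
```

```text
[-1.25  0.98  1.18  1.72 -0.99  1.16 -1.33]
```

Request:
{"api": "move_arm", "payload": {"commands": [[[0,0,-0.015,0,0,0,0.03],[0,0,-0.03,0,0,0,0.03],[-0.002,0.015,-0.02,0,0,0,0.03],[-0.005,0.03,0,0,0,0,0.03],[-0.007,0.043,0,0,0,0,0.03],[-0.007,0.043,0,0,0,0,0.03],[-0.007,0.043,0,0,0,0,0.03],[-0.007,0.043,0,0,0,0,0.03],[-0.007,0.043,0,0,0,0,0.03],[-0.007,0.043,0,0,0,0,0.03],[-0.007,0.043,0,0,0,0,0.03],[-0.007,0.043,0,0,0,0,0.03],[-0.005,0.02,0,0,0,0,0.03],[-0.003,0.01,0.01,0,0,0,0.03],[0,0,0.02,0,0,0,0.03],[0,0,0.008,0,0,0,0.03],[0,0,0,0,0,0,0.03],[0,0,0,0,0,0,0.03]]]}}

```text
t: 35.6
eef_pos: [0.5331, -0.1197, 0.1277]
tool_rot: [0.0, 1.0, 0.006, 0.0]
contact_force: [0.1, -1.2, -1.8]
gripper_width: 0.429
grasp_force: 40.6
```

```bash
cat > go.py <<'E'
from h import *
import sys
t=tool();o=bot.get_obs();p=np.array(list(map(float,sys.argv[1:4])))
print((t[:3,:3].T@(p-t[:3,3])).round(4),o["q"].round(2),np.degrees(np.arctan2(t[1,0],t[0,0])).round(2))
E
python3 go.py .528 -.1195 .1182
```

```text
[-0.0051 -0.0003  0.0095] [-0.72  0.74  1.2   2.01 -0.84  1.01 -0.65] 0.68
```

Request:
{"api": "move_arm", "payload": {"commands": [[[-0.005,0,0.003,0,0,0,0.03],[0,0,0.003,0,0,0,0.03],[0,0,0.002,0,0,0,0.03],[0,0,0.001,0,0,0,0.03],[0,0,0,0,0,0,0.03],[0,0,0,0,0,0,0.03]]]}}

```text
t: 36.35
eef_pos: [0.5278, -0.1202, 0.1186]
tool_rot: [0.0, 1.0, 0.005, 0.0]
contact_force: [-0.0, -0.1, -2.3]
gripper_width: 0.426
grasp_force: 40.6
```

Request:
{"api": "move_arm", "payload": {"commands": [[[0,0,0.0008,0,0,0,0.03],[0,0,0.0004,0,0,0,0.03],[0,0,0,0,0,0,0.03]]]}}

```text
t: 36.72
eef_pos: [0.5282, -0.1205, 0.1181]
tool_rot: [-0.0, 1.0, 0.005, 0.001]
contact_force: [-0.6, 0.3, 5.3]
gripper_width: 0.431
grasp_force: 41.3
```

Request:
{"api": "move_arm", "payload": {"commands": [[[0,0,0,0,0,0,0.045],[0,0,0,0,0,0,0.056],[0,0,0,0,0,0,0.056],[0,0,-0.016,0,0,0,0.056],[0,0,-0.03,0,0,0,0.056],[0,0,-0.01,0,0,0,0.056],[0,-0.02,0,0,0,0,0.056],[0,-0.043,0,0,0,0,0.056],[0,-0.043,0,0,0,0,0.056],[0,-0.043,0,0,0,0,0.056],[0,-0.043,0,0,0,0,0.056],[0,-0.043,0,0,0,0,0.056],[0,-0.043,0,0,0,0,0.056],[0,-0.043,0,0,0,0,0.056],[-0.002,-0.043,0,0,0,0,0.056],[-0.001,-0.031,0,0,0,0,0.056],[0,-0.015,0,0,0,0,0.056],[0,0,0,0,0,0,0.056],[0,0,0,0,0,0,0.056]]]}}

```text
t: 39.1
eef_pos: [0.5205, 0.2879, 0.1736]
tool_rot: [0.0, 1.0, 0.004, 0.0]
contact_force: [-0.5, -0.6, -0.5]
gripper_width: 0.656
grasp_force: 0.0
```

```bash
python3 go.py .5203 .2898 .1010
```

```text
[-0.0002 -0.0019  0.0726] [-1.44  0.85  1.34  1.86 -0.9   1.21 -1.36] 0.48
```

Request:
{"api": "move_arm", "payload": {"commands": [[[0,-0.002,0.02,0,0,0,0.056],[0,0,0.03,0,0,0,0.056],[0,0,0.015,0,0,0,0.056],[0,0,0.007,0,0,0,0.056],[0,0,0,0,0,0,0.056],[0,0,0,0,0,0,0.042],[0,0,0,0,0,0,0.03],[0,0,0,0,0,0,0.03],[0,0,0,0,0,0,0.03],[0,0,0,0,0,0,0.03]]]}}

```text
t: 40.35
eef_pos: [0.521, 0.2915, 0.1023]
tool_rot: [-0.0, 1.0, 0.005, 0.001]
contact_force: [-0.6, -1.7, 6.2]
gripper_width: 0.431
grasp_force: 40.1
```

```bash
python3 go.py .5258 -.048 .118
```

```text
[ 0.0013  0.3395 -0.0157] [-1.4   0.92  1.24  1.91 -0.99  1.11 -1.3 ] 0.59
```

Request:
{"api": "move_arm", "payload": {"commands": [[[0,0,-0.015,0,0,0,0.03],[0,0,-0.03,0,0,0,0.03],[0,0.015,-0.02,0,0,0,0.03],[0,0.03,0,0,0,0,0.03],[0,0.043,0,0,0,0,0.03],[0,0.043,0,0,0,0,0.03],[0,0.043,0,0,0,0,0.03],[0,0.043,0,0,0,0,0.03],[0,0.043,0,0,0,0,0.03],[0,0.043,0,0,0,0,0.03],[0,0.024,0,0,0,0,0.03],[0.001,0.0125,0.01,0,0,0,0.03],[0,0,0.02,0,0,0,0.03],[0,0,0.008,0,0,0,0.03],[0,0,0,0,0,0,0.03],[0,0,0,0,0,0,0.03]]]}}

```text
t: 42.35
eef_pos: [0.5252, -0.0478, 0.129]
tool_rot: [0.0, 1.0, 0.005, 0.0]
contact_force: [0.3, -0.8, -1.4]
gripper_width: 0.437
grasp_force: 40.5
```

```bash
python3 go.py .5258 -.048 .1193
```

```text
[0.0006 0.0002 0.0097] [-0.89  0.73  1.24  2.05 -0.85  1.   -0.76] 0.63
```

Request:
{"api": "move_arm", "payload": {"commands": [[[0.0005,0,0.004,0,0,0,0.03],[0,0,0.003,0,0,0,0.03],[0,0,0.0015,0,0,0,0.03],[0,0,0.001,0,0,0,0.03],[0,0,0,0,0,0,0.03],[0,0,0,0,0,0,0.03]]]}}

```text
t: 43.1
eef_pos: [0.5258, -0.0478, 0.1193]
tool_rot: [-0.0, 1.0, 0.005, 0.0]
contact_force: [-0.7, 1.1, 4.4]
gripper_width: 0.43
grasp_force: 40.7
```

Request:
{"api": "move_arm", "payload": {"commands": [[[0,0,0,0,0,0,0.045],[0,0,0,0,0,0,0.056],[0,0,0,0,0,0,0.056],[0,0,-0.016,0,0,0,0.056],[0,0,-0.03,0,0,0,0.056],[0,0,-0.014,0,0,0,0.056],[0,-0.03,0,0,0,0,0.056],[0,-0.04,0,0,0,0,0.056],[0,-0.03,0,0,0,0,0.056]]]}}

```text
t: 44.22
eef_pos: [0.5243, 0.0541, 0.1791]
tool_rot: [-0.0, 1.0, 0.006, 0.0]
contact_force: [-0.7, 0.1, -0.4]
gripper_width: 0.654
grasp_force: 0.0
```

Request:
{"api": "move_arm", "payload": {"commands": [[[0,0,0,0,0,-10.5,0.056],[0,0,0,0,0,-10.5,0.056],[0,0,0,0,0,-10.5,0.056],[0,0,0,0,0,-10.5,0.056],[0,0,0,0,0,-10.5,0.056],[0,0,0,0,0,-10.5,0.056],[0,0,0,0,0,-10.5,0.056],[0,0,0,0,0,-10.5,0.056],[0,0,0,0,0,-10.5,0.056],[0,0,0,0,0,-10.5,0.056],[0,0,0,0,0,-10.5,0.056],[0,0,0,0,0,-10.5,0.056],[0,0,0,0,0,-10.5,0.056],[0,0,0,0,0,-10.5,0.056],[0,0,0,0,0,-10.5,0.056],[0,0,0,0,0,-10.5,0.056],[0,0,0,0,0,-10.5,0.056],[0,0,0,0,0,0,0.056],[0,0,0,0,0,0,0.056]]]}}

```text
t: 46.6
eef_pos: [0.5243, 0.0521, 0.179]
tool_rot: [0.0, 0.01, 1.0, 0.0]
contact_force: [0.6, 0.3, -0.1]
gripper_width: 0.654
grasp_force: 0.0
```

```bash
python3 go.py .4405 .2807 .0985
```

```text
[0.0882 0.2269 0.0805] [-0.68  0.33  0.57  1.99 -0.23  0.88  1.56] 178.9
```

Joints are back in a comfortable posture.

Request:
{"api": "move_arm", "payload": {"commands": [[[0.008,0.02,0,0,0,0,0.056],[0.016,0.042,0,0,0,0,0.056],[0.016,0.042,0,0,0,0,0.056],[0.016,0.042,0,0,0,0,0.056],[0.016,0.042,0,0,0,0,0.056],[0.011,0.026,0,0,0,0,0.056],[0.005,0.013,0,0,0,0,0.056],[0,0,0.02,0,0,0,0.056],[0,0,0,0,0,0,0.056]]]}}

```text
t: 47.72
eef_pos: [0.4394, 0.2793, 0.1579]
tool_rot: [-0.001, 0.009, 1.0, -0.001]
contact_force: [-0.3, -0.2, -0.2]
gripper_width: 0.652
grasp_force: 0.0
```

```bash
python3 go.py .4405 .2807 .0985
```

```text
[-0.0012  0.0016  0.0594] [-1.08  0.34  0.48  2.02 -0.21  0.83  1.07] 179.0
```

Request:
{"api": "move_arm", "payload": {"commands": [[[-0.001,0.0015,0.02,0,0,0,0.056],[0,0,0.025,0,0,0,0.056],[0,0,0.014,0,0,0,0.056],[0,0,0,0,0,0,0.056],[0,0,0,0,0,0,0.042],[0,0,0,0,0,0,0.03],[0,0,0,0,0,0,0.03],[0,0,0,0,0,0,0.03],[0,0,0,0,0,0,0.03]]]}}

```text
t: 48.85
eef_pos: [0.4417, 0.2821, 0.1009]
tool_rot: [0.001, 0.008, 1.0, 0.0]
contact_force: [-0.7, -2.0, 5.9]
gripper_width: 0.433
grasp_force: 39.7
```

```bash
python3 go.py .5243 .0235 .117
```

```text
[-0.0867 -0.2573 -0.0163] [-1.03  0.43  0.43  2.05 -0.27  0.71  1.13] 179.09
```

Request:
{"api": "move_arm", "payload": {"commands": [[[0,0,-0.015,0,0,0,0.03],[0,0,-0.03,0,0,0,0.03],[-0.005,-0.015,-0.02,0,0,0,0.03],[-0.01,-0.03,0,0,0,0,0.03],[-0.013,-0.04,0,0,0,0,0.03],[-0.013,-0.04,0,0,0,0,0.03],[-0.013,-0.04,0,0,0,0,0.03],[-0.013,-0.04,0,0,0,0,0.03],[-0.01,-0.028,0,0,0,0,0.03],[-0.007,-0.016,0,0,0,0,0.03],[-0.003,-0.008,0.01,0,0,0,0.03],[0,0,0.02,0,0,0,0.03],[0,0,0.007,0,0,0,0.03],[0,0,0,0,0,0,0.03],[0,0,0,0,0,0,0.03]]]}}

```text
t: 50.72
eef_pos: [0.5243, 0.0241, 0.1284]
tool_rot: [0.0, 0.007, 1.0, 0.0]
contact_force: [-0.1, 0.7, -0.1]
gripper_width: 0.433
grasp_force: 40.1
```

```bash
python3 go.py .5245 .0235 .1179
```

```text
[-0.0002 -0.0006  0.0105] [-0.59  0.4   0.53  2.04 -0.29  0.78  1.67] 179.14
```

Request:
{"api": "move_arm", "payload": {"commands": [[[0,-0.0005,0.004,0,0,0,0.03],[0,0,0.003,0,0,0,0.03],[0,0,0.002,0,0,0,0.03],[0,0,0.001,0,0,0,0.03],[0,0,0,0,0,0,0.03],[0,0,0,0,0,0,0.03]]]}}

```text
t: 51.48
eef_pos: [0.524, 0.0233, 0.118]
tool_rot: [0.0, 0.008, 1.0, 0.0]
contact_force: [0.8, -0.4, -0.1]
gripper_width: 0.436
grasp_force: 40.2
```

Request:
{"api": "move_arm", "payload": {"commands": [[[0,0,0.001,0,0,0,0.03],[0,0,0,0,0,0,0.03],[0,0,0,0,0,0,0.03]]]}}

```text
t: 51.85
eef_pos: [0.5249, 0.0231, 0.1178]
tool_rot: [0.001, 0.008, 1.0, 0.0]
contact_force: [-0.3, -1.0, 7.1]
gripper_width: 0.434
grasp_force: 40.6
```

Seated. Release, lift, back off and look.

Request:
{"api": "move_arm", "payload": {"commands": [[[0,0,0,0,0,0,0.045],[0,0,0,0,0,0,0.056],[0,0,0,0,0,0,0.056],[0,0,-0.016,0,0,0,0.056],[0,0,-0.03,0,0,0,0.056],[0,0,-0.05,0,0,0,0.056],[0.006,0.04,-0.03,0,0,0,0.056],[0.006,0.045,0,0,0,0,0.056],[0.006,0.045,0,0,0,0,0.056],[0.006,0.045,0,0,0,0,0.056],[0.006,0.045,0,0,0,0,0.056],[0.006,0.045,0,0,0,0,0.056],[0.006,0.045,0,0,0,0,0.056],[0,0.02,0,0,0,0,0.056],[0,0,0,0,0,0,0.056]]]}}

```text
t: 53.72
eef_pos: [0.487, 0.3546, 0.2432]
tool_rot: [0.0, 0.007, 1.0, -0.0]
contact_force: [0.6, -0.7, -0.2]
gripper_width: 0.655
grasp_force: 0.0
```

```bash
python3 - <<'E'
from h import *
import cv2
i=imaging.read_camera("top")[:,:,::-1];s=imaging.read_camera("scene")[:,:,::-1]
cv2.imwrite("pics/f1.png",cv2.resize(i[180:320,280:500],None,fx=3.6,fy=3.6,interpolation=cv2.INTER_CUBIC))
cv2.imwrite("pics/f2.png",s)
E
```

```text
(no output)
```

View pics/f1.png

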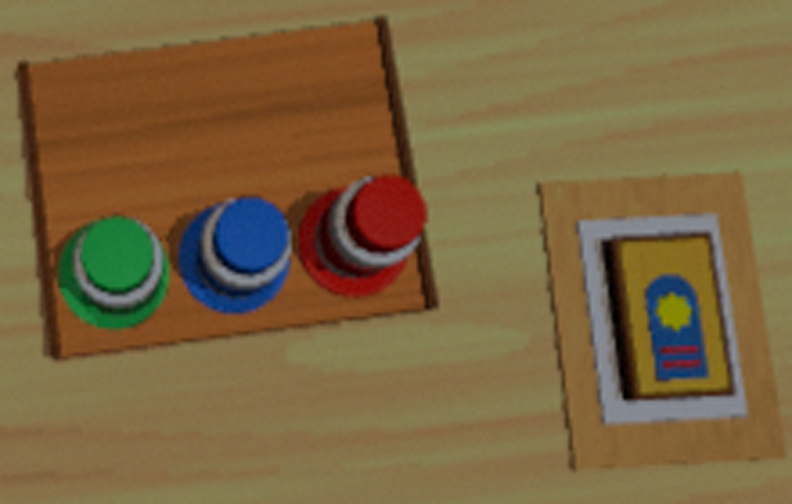

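View pics/f2.png

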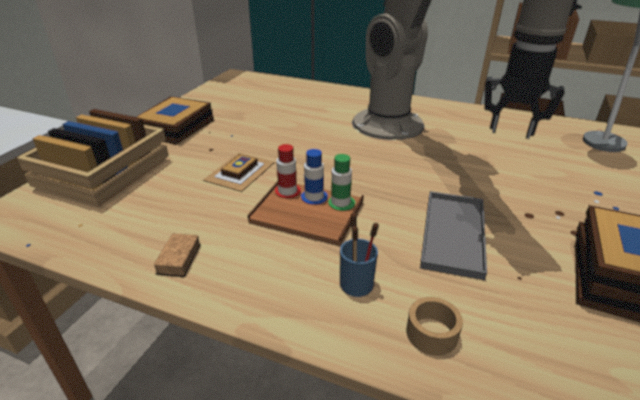

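The final views show the bottles upright on pads of their own colour, within about 3 mm of centre. The panel is face up on the foam, the tray is empty, and the brush pot hasn't moved.

```bash
python3 -c "
from station import bot
print(bot.hand_in())"
```

```text
the job is handed in; nothing more can be done
None
```

The job is handed in at about 54 s of the 136 s allowed: by the final pictures, the panel lies face up on the foam within about 2 mm of centre and squared to the card, all three bottles stand upright on their own pads within about 3 mm of centre, and the brush pot was left alone; the hand-in returned no verdict.

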